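# Roll a conveyor roller into line with the test-jig centres

### The job

Roll the loose rubber-covered roller along the jig board, pushing on its top with the fingertips (not on its sides), until it stops between the two end stands with its axle in line with the two pointed pins, ready for the pins to be screwed in. Do not grip or lift the roller, and leave the jar, the spanner and the bearing where they are. Finish with the hand clear and the roller at rest.

Things in the scene. Friction and masses are not known exactly. Their poses are not given: they have to be found in the camera images.
- jig: Fixed jig: plywood board 460 (x) by 320 (y) by 15 mm thick on the bench, two grey end stands, 36 by 24 by 70 mm tall, on it at y = +127 and -127 mm, each with a pointed steel pin facing inward along y and a black knob outside. Origin: middle of the board's underside, z up. Pin line: x = 0. The roller is rolled along x, from either side.
- pin_a (a point): Point of the jig's +y pin (pin 14 mm thick): x = 0, y = +95 mm of the jig, 45 mm above the board, 60 mm above the bench.
- pin_b (a point): Point of the jig's -y pin: x = 0, y = -95 mm of the jig, 45 mm above the board, 60 mm above the bench.
- roller: Loose roller on the board, 100 to 155 mm from the pin line: dark rubber 90 mm in diameter, 140 mm long, 20 mm thick steel stubs 10 mm out at each end, about 0.8 kg. Origin: its middle, 60 mm above the bench (top at 105). Own y: the axle, nearly along the jig's y; x, z turn as it rolls. Rubber grips well (friction about 0.9); let go while rolling it slows by about 0.3 m/s2.
- jar: Bystander: small closed grease jar, 52 mm in diameter, 55 mm tall, standing on the board on the other side of the pin line, 100 to 155 mm from it. Origin: middle of its underside. Leave it alone.
- spanner: Bystander: steel spanner 170 mm long, lying on the bench beyond the far edge of the board. Origin under its middle. Leave it alone.
- bearing: Bystander: steel ring bearing, 52 mm outside, 16 mm high, lying on the bench beside the board. Origin: middle of its underside. Leave it alone.

How it is judged:
By the outcome, as a careful person would: the job done as asked, in the order asked, and still so for the second after the job is handed in, with the robot touching nothing.
It also fails if it takes over 58 s, if anything falls off the work surface, if the arm or the gripper's body presses on something with over 40 N, if the wrist force passes 120 N, or if a joint passes its speed limit or range.

### The arm

A 7-joint arm with a two-finger parallel gripper is mounted at the origin on the work surface. World frame = base frame: x ahead of the robot, y to its left, z up, the work surface at z = 0. Lengths are in m, angles in rad, forces in N, time in s.
With the tool pointing down it reaches from about 0.425 to 0.825 m from the base axis. Payload 3.6 kg.
Tool frame: the origin (TCP) lies where the fingers leave the gripper's body, on its centre line; the fingertips stand 73 mm ahead of it and the grasp point (between the pads) lies 54 mm ahead of it; z points along the fingers, y is the line along which they close (so a half turn about z gives the same grasp; the last joint's range is limited). The gripper opens to 85 mm and grips with 20 to 120 N. Pads are 22 mm wide; open, the fingers measure 114 mm over their backs; the gripper's body (76 mm by 85 mm) begins 54 mm behind the grasp point. The pads swing forward as they close: fully open they stand 13 mm farther back than shut.
Start: joints at [1.167, 0.615, -0.013, 1.423, 0.008, 1.103, -0.04], TCP at [0.24, -0.604, 0.304] pointing down, gripper open.
Joint ranges: [-3.12, 3.12], [-0.3, 2.06], [-1.34, 1.32], [0.26, 2.42], [-1.36, 4.5], [0.01, 1.98], [-2.84, 2.84]. Speed limits (rad/s): [2.79, 2.79, 3.14, 3.14, 3.14, 3.14, 3.14].

### API

Orientations are given as a unit quaternion [x, y, z, w].
In Python, from station import arm, snapshot, camera_info, ticket gives the robot as it stands. Calls block until the motion is done:
- arm.movep(position, orientation): joint-space move of the TCP to a pose.
- arm.line_to(position, velocity=0.15, ori=None): straight line of the TCP; ori=None keeps the orientation; velocity is the mean speed in m/s.
- arm.move_j(angles): joint-space move.
- arm.move_gripper(opening, effort=None): opening from 0.0 (shut) to 1.0 (fully open); effort is the grip in N (None keeps the last); returns when the fingers have stopped.
- arm.pause(seconds).
- arm.ik(position, orientation): joint angles nearest the present ones, or None.
- snapshot(name): name is "scene" or "top"; returns the picture (480x640x3 uint8, blue, green, red); there is no depth.
- camera_info(name): a dict with "fx", "fy", "cx", "cy" (pixels), "R" (3x3) and "t" (3): a world point X has camera coordinates R X + t. Camera axes: x right, y down, z forward; pixel columns grow to the right and rows downward; lengths in m; the calibration is good to about 2 mm. A picture is of the moment at which its call begins. camera_info takes no time and is no camera call.
A pose or a line that the arm cannot do raises arm.MotionError and nothing moves.
- ticket.finish_job(): hands the job in; it is judged then, once.
Readings, each from a call of its own:
- arm.read_time(): time.
- arm.read_joint_positions(): joint angles.
- arm.read_dq(): joint speeds.
- arm.read_effort(): joint torques, N m.
- arm.read_tool_pos(): TCP position.
- arm.read_eef_rot(): TCP orientation.
- arm.read_ft_force(): force on the tool from outside, world axes, zero at the start.
- arm.read_wrist_torque(): the same for the moment, N m.
- arm.read_opening(): opening from 0.0 (shut) to 1.0 (fully open).
- arm.read_finger_force(): force on a finger pad.
Only numpy, scipy, OpenCV 4.12 (cv2) and the standard library are available. Lean on these libraries where they do the work, as an engineer would, in place of code of your own. Each camera call takes 0.05 s, during which the arm holds its last target. There are 200 camera calls.

## Working session

There is one attempt and no reset: what is moved stays moved. The work goes in short steps, each a Python script; the robot and the scene stay as the last script left them, time stands still between calls to the robot, and variables do not carry over. Pictures are saved under pics/ and viewed, at most 10 in all, crops included, and the job is handed in when it is done.

```bash
mkdir -p pics; python3 - <<'E'
from station import arm,snapshot,camera_info
import cv2
for n in("scene","top"):
    cv2.imwrite(f"pics/{n}0.png",snapshot(n)); print(n,camera_info(n))
print(arm.read_time(),arm.read_tool_pos(),arm.read_eef_rot())
E
```

```text
scene {'fx': 459.50171437996664, 'fy': 459.50171437996664, 'cx': 321.70322147208026, 'cy': 244.66760603655044, 'R': array([[-0.01993217,  0.99952302,  0.02358921],
       [ 0.58753229,  0.03080006, -0.80861435],
       [-0.8089552 , -0.00225802, -0.58786596]]), 't': array([-0.1149517 , -0.30074629,  1.24578517])}
top {'fx': 439.15332150123743, 'fy': 439.15332150123743, 'cx': 317.6965385792035, 'cy': 237.1495069492826, 'R': array([[-0.0230139 , -0.99971396,  0.00650758],
       [-0.97376596,  0.02094161, -0.22658618],
       [ 0.22638509, -0.0115515 , -0.97396938]]), 't': array([0.134563  , 0.61814677, 0.83741632])}
0.1 [ 0.23958017 -0.60369396  0.30287235] [ 9.82206935e-01  1.87798409e-01 -2.29157227e-04 -1.11470857e-03]
```

View pics/top0.png

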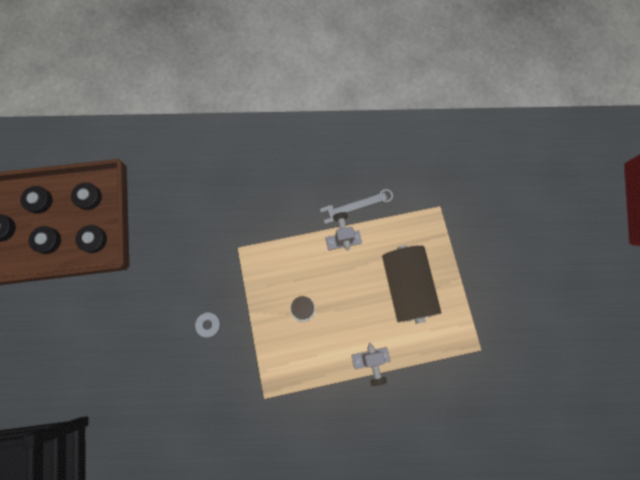

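View pics/scene0.png

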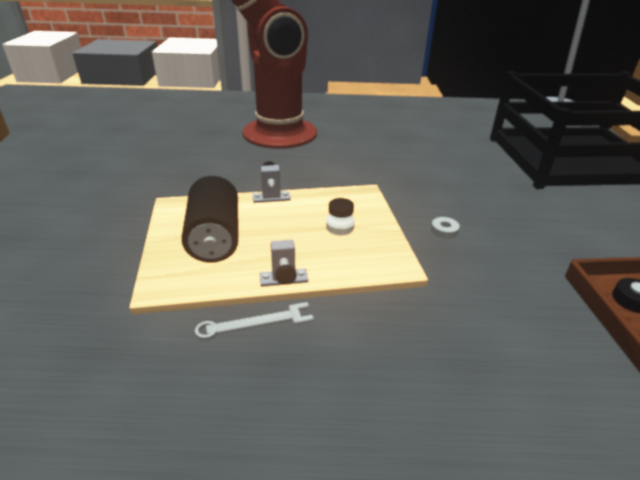

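```bash
cat > h.py <<'E'
import numpy as np,cv2
from station import arm,snapshot,camera_info
def ray(n,uv):
    c=camera_info(n); R,t=c["R"],c["t"]; uv=np.atleast_2d(uv).astype(float)
    d=np.c_[(uv[:,0]-c["cx"])/c["fx"],(uv[:,1]-c["cy"])/c["fy"],np.ones(len(uv))]@R
    return -R.T@t,d
def onz(n,uv,z):
    o,d=ray(n,uv); return o+d*((z-o[2])/d[:,2])[:,None]
def jig():
    im=snapshot("top"); hsv=cv2.cvtColor(im,cv2.COLOR_BGR2HSV)
    m=cv2.inRange(hsv,(8,50,110),(30,255,255)); m[:,:180]=0
    m=cv2.morphologyEx(m,cv2.MORPH_OPEN,np.ones((3,3)))
    c=max(cv2.findContours(m,cv2.RETR_EXTERNAL,cv2.CHAIN_APPROX_NONE)[0],key=cv2.contourArea)
    P=onz("top",c.reshape(-1,2),.015)[:,:2].astype(np.float32)
    return cv2.minAreaRect(cv2.convexHull(P))
def roller(name="top",box=None,thr=60,dbg=None):
    """axis from the two silhouette tangent planes of the dark rubber"""
    im=snapshot(name); m=(im.max(2)<thr).astype(np.uint8)*255
    k=np.zeros_like(m); x0,y0,x1,y1=box; k[y0:y1,x0:x1]=1; m*=k
    m=cv2.morphologyEx(m,cv2.MORPH_OPEN,np.ones((7,7)))
    c=max(cv2.findContours(m,cv2.RETR_EXTERNAL,cv2.CHAIN_APPROX_NONE)[0],key=cv2.contourArea)
    P=c.reshape(-1,2).astype(float); r=cv2.minAreaRect(c); b=cv2.boxPoints(r)
    if dbg: 
        v=im.copy(); cv2.drawContours(v,[c],-1,(0,255,0),1); cv2.imwrite(dbg,v[150:420,220:500].repeat(2,0).repeat(2,1))
    e=[b[1]-b[0],b[2]-b[1]]; L=max(e,key=np.linalg.norm); l=np.linalg.norm(L); u=L/l; nn=np.array([-u[1],u[0]])
    q=P-r[0]; s=q@u; w=q@nn; ns=[]
    cen,ax=None,None
    for sg in(1,-1):
        k=(abs(s)<.33*l)&(sg*w>0)
        f=np.polyfit(s[k],w[k],1); k[k]=abs(np.polyval(f,s[k])-w[k])<1.5; f=np.polyfit(s[k],w[k],1); f[1]+=.5*sg
        pts=[np.array(r[0])+u*a+nn*np.polyval(f,a) for a in(-l/2,l/2)]
        o,d=ray(name,pts); n=np.cross(d[0],d[1]); n/=np.linalg.norm(n); ns.append(n)
        
    a=np.cross(*ns); a/=np.linalg.norm(a)
    _,dc=ray(name,[r[0]]); dc=dc[0]
    A=np.array([n if n@dc>0 else -n for n in ns])
    # axis point o+p with n.p=r
    p=np.linalg.lstsq(A,[.045,.045],rcond=None)[0]+o
    if a[0]<0:a=-a
    return p,a,r,im
E
python3 - <<'E'
from h import *
print(jig())
p,a,r,im=roller(box=(375,225,450,335),dbg="pics/r0.png")
print(p,a,r)
# ends of rubber: top edge corners
o,d=ray("top",[r[0]]);print("centre onz .06-.1",onz("top",[r[0]],.07))
m=im[240:330,380:445]; print(im[280,375:445].max(1))
E
```

```text
((0.5006295442581177, 0.041254982352256775), (0.32148563861846924, 0.4612700045108795), 10.682219505310059)Traceback (most recent call last):
  File "<stdin>", line 3, in <module>
  File "h.py", line 21, in roller
    c=max(cv2.findContours(m,cv2.RETR_EXTERNAL,cv2.CHAIN_APPROX_NONE)[0],key=cv2.contourArea)
ValueError: max() iterable argument is empty
```

```bash
python3 - <<'E'
from h import *
im=snapshot("top"); print(im[280,375:450].max(1))
v=cv2.resize(im[190:400,310:500],None,fx=4,fy=4,interpolation=cv2.INTER_CUBIC)[:600,:760]
cv2.imwrite("pics/c0.png",v)
E
```

```text
[203 203 203 204 204 204 204 205 206 208 206 194 148  95  75  71  70  72
  72  71  73  72  72  74  72  73  73  72  73  73  72  71  72  72  72  73
  72  72  72  72  73  70  71  70  72  71  71  71  70  71  71  69  71  68
  68  67  68  92 144 182 196 198 197 196 196 195 193 195 193 192 193 191
 191 192 192]
```

View pics/c0.png

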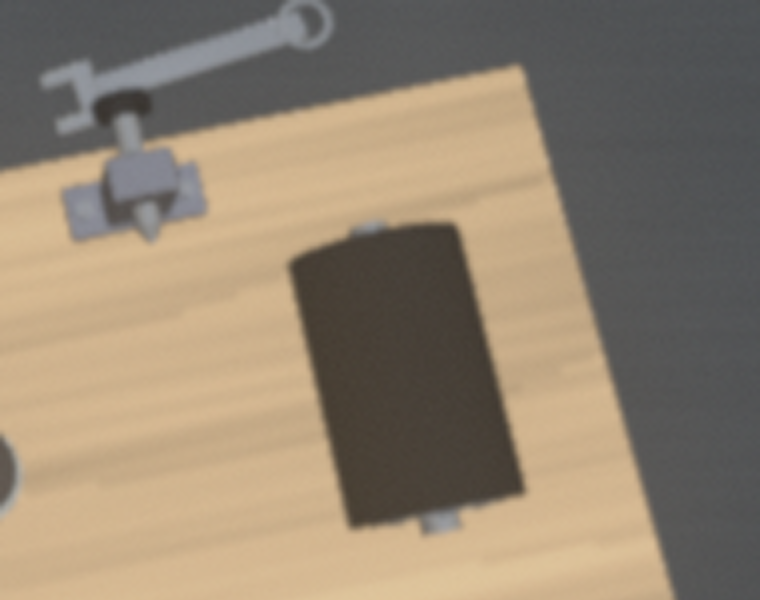

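```bash
sed -i 's/thr=60/thr=135/' h.py; python3 - <<'E'
from h import *
c,_,ang=jig(); c=np.array(c); t=np.radians(ang); jy=np.array([np.cos(t),np.sin(t)]); jx=np.array([jy[1],-jy[0]])
print("jig",c,ang)
for q in [(347.75,250),(371.5,345)]:
    P=onz("top",[q],.06)[0,:2]-c; print("pin in jig",P@jx,P@jy)
p,a,r,im=roller(box=(375,225,450,335),dbg="pics/r0.png")
p=p+a*(((np.r_[c,0]-p)@a)/1); 
print("axis",p,a,"cam",ray("top",[(0,0)])[0], "jigframe",(p[:2]-c)@jx,(p[:2]-c)@jy,"yaw deg rel jig",np.degrees(np.arctan2(a[1],a[0]))-ang)
for q in [(350,527),(523,492),(290,263),(457,226)]:
    o,d=ray("top",[(q[0]/4+310-.4,q[1]/4+190-.4)]); d=d[0]/np.linalg.norm(d[0])
    # nearest points of ray and axis
    M=np.array([[a@a,-a@d],[a@d,-d@d]]); s=np.linalg.solve(M,[(o-p)@a,(o-p)@d]); print("s",s[0],"dist",np.linalg.norm(p+a*s[0]-o-d*s[1]))
print(arm.read_time())
E
```

```text
jig [0.50054133 0.04126105] 10.638498306274414
pin in jig 0.0001311875248890295 0.09575005077893724
pin in jig 0.003518244668551492 -0.10102858868311528
axis [ 0.51885596 -0.06982271  0.05119974] [0.98427513 0.174606   0.02674346] cam [0.41544853 0.13125293 0.95480569] jigframe 0.11255548914263266 -0.0025075416553741086 yaw deg rel jig -0.5791323962134243
s -0.0650659624840024 dist 0.04456511003049104
s -0.06490564464350267 dist 0.04359286829222905
s 0.07421782909715247 dist 0.04384012471812131
s 0.07359777213865817 dist 0.04421117543705762
0.35
```

View pics/r0.png

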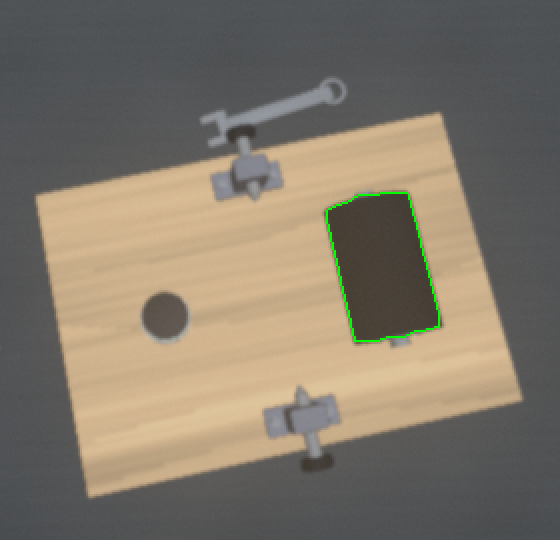

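```bash
cat >> h.py <<'E'
C=np.array([.5006,.04126]); T=np.radians(10.65); JY=np.array([np.cos(T),np.sin(T)]); JX=np.array([JY[1],-JY[0]])
def W(x,y,z): return [*(C+x*JX+y*JY),z]
def Q(yaw=0,k=1):
    f=(T+yaw+k*np.pi/2)/2; return [np.cos(f),np.sin(f),0,0]
def axis6(box,name="top"):
    "roller middle line at z=.06: jig x where it crosses jig y=0, and yaw rel. jig y"
    p,a,r,im=roller(name,box)
    # mid-plane of the tangent planes
    o=ray(name,[(0,0)])[0]; v=p-o; m=np.cross(a,v); m/=np.linalg.norm(m)
    d=np.cross(m,[0,0,1]); d/=np.linalg.norm(d); d*=np.sign(d[0])
    k=((.06-o[2])-(v[2]))/1; 
    g=np.cross(d,m)  # in-plane, with z part
    w=o+g*((.06-o[2])/g[2]); w=w[:2]-C
    yaw=np.arctan2(d[1],d[0])-T
    q=np.array([d[:2]@JX,d[:2]@JY]); x=w@JX-(w@JY)*q[0]/q[1]
    return x,np.degrees(yaw),r
E
python3 - <<'E'
from h import *
print(axis6((375,225,450,335)))
for k in(1,-1): print(k,arm.ik(W(.123,.002,.25),Q(0,k)))
E
```

```text
(np.float64(0.11048613847863349), np.float64(-0.9563557476663325), ((410.6512756347656, 282.46368408203125), (74.40707397460938, 44.61313247680664), 76.50426483154297))
1 [ 0.40563825  0.52852295 -0.44609608  1.82742579  0.29351893  0.85103995
  0.00319095]
-1 [-0.13451762  0.51555777  0.36456936  1.84442548 -0.24166375  0.82496365
 -2.60393745]
```

```bash
python3 - <<'E'
from h import *
y0=np.radians(-1)
arm.move_gripper(.6)
arm.movep(W(.121,.002,.25),Q(y0))
arm.line_to(W(.121,.002,.185),.1)
f0=np.array(arm.read_ft_force()); print(arm.read_time(),f0)
z=.185
while z>.165:
    z-=.001; arm.line_to(W(.121,.002,z),.03)
    f=np.array(arm.read_ft_force())-f0
    if f[2]>2: break
print(z,f,arm.read_tool_pos(),arm.read_time())
E
```

```text
3.7917 [ 0.22883232  0.22880447 -0.33048877]
0.173 [-2.14942423 -1.62119497  7.14006132] [ 0.52517212 -0.07754441  0.17401427] 6.7917
```

```bash
python3 - <<'E'
from h import *
for i in range(1,5):
    arm.line_to(W(.121-.011*i,.002,.1728),.04); print(np.round(arm.read_ft_force(),2),np.round(arm.read_tool_pos(),4))
arm.line_to(W(.077,.002,.20),.06)
print(arm.read_time())
arm.line_to(W(.135,.002,.20),.15)
im=snapshot("top"); cv2.imwrite("pics/s1.png",im[150:420,220:500].repeat(2,0).repeat(2,1))
print(arm.read_time())
E
```

```text
[-1.35 -0.74 10.22] [ 0.5231 -0.0661  0.1743]
[-1.79 -0.71  9.9 ] [ 0.5213 -0.0553  0.1743]
[-1.42  0.02  9.76] [ 0.5193 -0.0445  0.1742]
[-1.12  0.37  8.54] [ 0.5174 -0.0334  0.1741]
9.0917
9.675
```

View pics/s1.png

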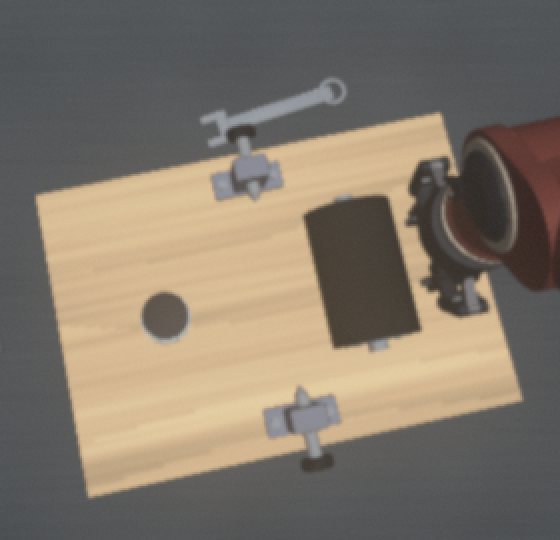

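```bash
cat >> h.py <<'E'
def stroke(xr,d,y=.002,yaw=-1,yaw2=None,zp=.1728,v=.045):
    "push the roller (now at jig x=xr) by -d from its top; finger travel 2d"
    yaw2=yaw if yaw2 is None else yaw2
    q,q2=Q(np.radians(yaw)),Q(np.radians(yaw2)); s=np.sign(d)
    x0=xr+d/2
    arm.line_to(W(x0,y,.19),.2,ori=q); arm.line_to(W(x0,y,zp),.04)
    arm.line_to(W(x0-2*d,y,zp),v,ori=q2); f=arm.read_ft_force()
    arm.pause(.15); arm.line_to(W(x0-2*d,y,.19),.05)
    return np.round(f,1)
E
python3 - <<'E'
from h import *
print(stroke(.0885,.022)); print(stroke(.0665,.022))
arm.line_to(W(.15,.002,.20),.25)
im=snapshot("top"); cv2.imwrite("pics/s2.png",im[150:420,220:500].repeat(2,0).repeat(2,1))
print(axis6((340,225,415,345)),arm.read_time())
E
```

```text
[-2.5 -0.1 12.1]
[-1.5  0.2 10.9]
(np.float64(0.043903757187456954), np.float64(-0.8834413854352203), ((379.13262939453125, 288.86322021484375), (73.27964782714844, 44.27422332763672), 77.79953002929688)) 15.6833
```

View pics/s2.png

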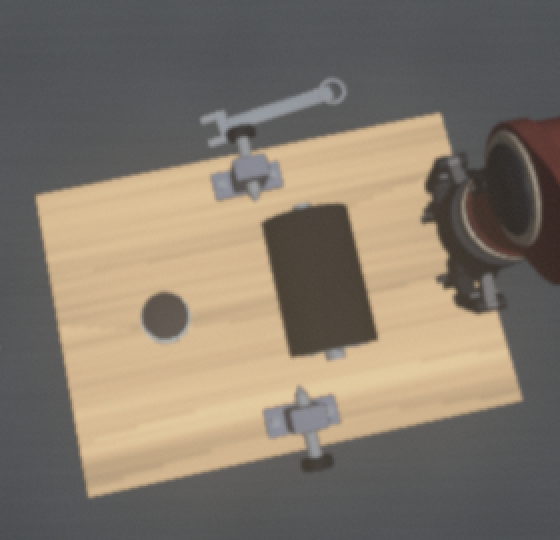

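```bash
python3 - <<'E'
from h import *
print(stroke(.0439,.022,yaw=-1,yaw2=0)); print(stroke(.0219,.0215,yaw=-1,yaw2=0,v=.04))
arm.line_to(W(.12,.002,.20),.25)
im=snapshot("top"); cv2.imwrite("pics/s3.png",cv2.resize(im[215:395,300:440],None,fx=4,fy=4,interpolation=cv2.INTER_CUBIC)[:600])
print(axis6((325,240,395,345)),arm.read_time())
E
```

```text
[-2.8 -0.4 12.5]
[-2.3  0.5 11.7]
(np.float64(0.000277330465195889), np.float64(-0.8560058637082636), ((358.1722106933594, 292.9646301269531), (73.39485168457031, 44.10723876953125), 78.40782928466797)) 22.1417
```

View pics/s3.png

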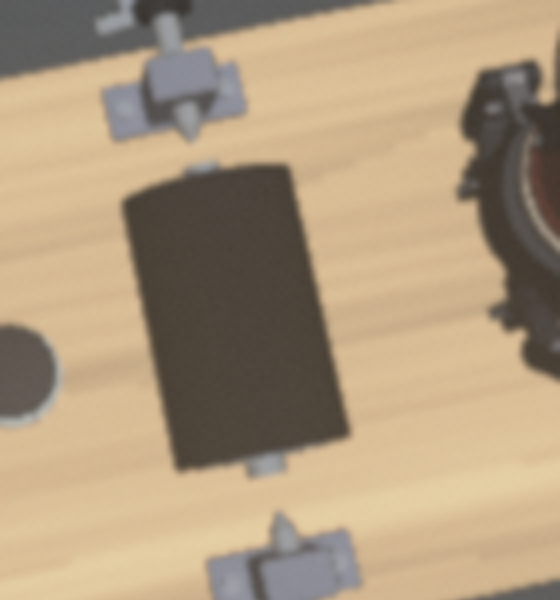

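```bash
python3 - <<'E'
from h import *
from station import ticket
arm.line_to(W(.15,.002,.28),.2); arm.pause(.5)
x,y,_=axis6((325,240,395,345)); print(x,y,arm.read_time())
if abs(x)<.0015: print(ticket.finish_job())
E
```

```text
0.0002610893551655061 -0.9206654894916615 23.2667
the job is handed in; nothing more can be done
None
```

I rolled the roller in five pushes on its top, and it now rests between the pins with its middle within about 1 mm of the pin line. The axle is still turned about 1° from that line (about 1.5 mm at each stub end), because twisting the fingers during the last two pushes did not correct it. The hand is clear, the jar, spanner and bearing were not touched, and I handed the job in at 23 s.

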